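Hang the weighing pan on the spring balance and tug-test it

ROBOT

A 6-joint arm with a two-finger parallel gripper is mounted at the origin on a cart in front of the work surface, level with it; the furniture and walls round the work are solid. World frame = base frame: x ahead of the robot, y to its left, z up, the work surface at z = 0. Lengths are in m, angles in rad, forces in N, time in s.
With the tool pointing down it reaches from about 0.3 to 0.775 m from the base axis. Payload 14.6 kg.
Tool frame: the origin (TCP) lies between the finger pads; the fingertips stand ctrl.tip_extent ahead of it and the grasp point (between the pads) lies 3 mm ahead of it (ctrl.tip_extent is the distance from the TCP to the fingertips, in m); z points along the fingers, y is the line along which they close (so a half turn about z gives the same grasp; the last joint's range is limited). The gripper opens to 94 mm and grips with 3 to 60 N. Pads are 16 mm wide; open, the fingers measure 119 mm over their backs; the gripper's body (75 mm by 177 mm) begins 78 mm behind the grasp point.
Start: joints at [-1.185, 0.3, 1.521, -0, 1.321, -0.067], TCP at [0.241, -0.495, 0.227] pointing down, gripper open.
Joint ranges: [-3.03, 3.03], [-0.79, 2.21], [0.23, 2.52], [-1.04, 4.18], [0, 3.07], [-2.55, 2.55]. Speed limits (rad/s): [2.22, 2.22, 2.57, 3.14, 3.14, 3.14].

INTERFACE

Orientations are given as [roll, pitch, yaw] about the fixed x, y, z axes, in that order (R = Rz(yaw) Ry(pitch) Rx(roll)).
In Python, from station import ctrl gives the robot as it stands.
- The arm moves only by the tool shift_gripper, called after "Request:" as a command line: name --argument value ..., lists and objects as JSON in quotes. Schema: {"type":"object","properties":{"segments":{"type":"object","properties":{"steps":{"type":"array","items":{"type":"array","items":{"type":"number"},"minItems":6,"maxItems":6},"minItems":1,"maxItems":10}},"additionalProperties":false,"required":["steps"]},"jaw":{"type":"number"},"clamp_n":{"type":"number"},"only":{"type":"string"},"quiet":{"type":"boolean"},"lines":{"type":"string"}},"required":["segments"],"additionalProperties":false}. segments is an object whose key "steps" holds a list of rows, 1 to 10 of them, each of 6 numbers: dx, dy, dz in shares of the most that a row can go, 1 being 50 mm, then a rotation vector rx, ry, rz in a scale on which 1.0 is 90 degrees; each row shifts and turns the commanded pose from where the row before left it, along the tool's axes as they then stand; what a row does not reach is not made up. A row lasts 1/10 s, in which the tool goes at most 0.05 m and 0.15 rad, less where a joint would pass 70% of its speed; a pose out of reach is approached as far as the arm can. jaw is the finger opening in m, set as the call begins (left out keeps the last). The fingers move at their own pace and stop on an object; clamp_n is the grip in N (left out, the last holds). Time passes only in rows, so rows that do not move let the fingers close. The tool returns the time, the measured TCP pose, the force, the opening and the grip force at its end. only (a regular expression) keeps the lines of the reply that match it, lines (a string "A,B") keeps lines A to B, and quiet returns only ok. Shift and turn numbers lie between -1 and 1, and a call with a number outside is refused. Input that does not fit is refused with a message, and nothing moves.
- ctrl.get_obs(): the state, without advancing time (a new reading comes with each control period).
- ctrl.camera(name): name is "side" or "top" or "wrist"; returns a dict with "pixels" (384x512x3 uint8, blue, green, red), "fx", "fy", "cx", "cy" (pixels), "k1" (the pictures are not rectified: a ray, as slopes to the right and down, at radius r is drawn at 1 + k1 r^2 times it, then the intrinsics apply), "extrinsics" (4x4, takes a point from camera to world coordinates). Camera axes: x right, y up, looking along -z (the intrinsics and any distortion apply to the point x, -y, -z); pixel columns grow to the right and rows downward; lengths in m; the calibration is good to about 2 mm. A picture is of the moment at which its call begins. There is no depth.
- ctrl.hand_in(): hands the job in; it is judged then, once.
The state is a dict: "time_s": time; "qpos": joint angles; "joint_vel": joint speeds; "tau": joint torques, N m; "ee_pos": TCP position; "eef_rot": TCP orientation; "force": force on the tool from outside, world axes, zero at the start; "moment": the same for the moment, N m; "grip_width": finger opening in m; "grip_force": force on a finger pad.
Only numpy, scipy, OpenCV 4.12 (cv2) and the standard library are available. Lean on these libraries where they do the work, as an engineer would, in place of code of your own. Each camera call takes 0.05 s, during which the arm holds its last target. There are 200 camera calls.

TASK

Hang the rectangular weighing pan on the hook of the bench spring balance by its wire bail. Before letting go, tug it gently down about one centimetre against the spring to confirm that the hook holds it, without pulling the balance to its stop, then ease it back up, let go and leave it hanging still. Leave the round weighing cup alone.

Things in the scene. Friction and masses are not known exactly. Their poses are not given: they have to be found in the camera images.
- pan: pan to hang: rectangular aluminium tray 64 (x) x 74 (y) x 34 mm (z), ~0.15 kg; origin mid-underside, z up, same after a half turn. Wire bail in its y-z plane: legs at y +-35 up to z 86, sloping to a peak, underside z 108. The hook's arm goes along x between rim (z 34) and peak. Flat tab on the bail, 8 (x) x 30 (y), z 112 to 166: grip its 8 mm at z 150, so the fingertips clear the hook's tip.
- cup: bystander: weighing cup with a bail and tab like the pan's (top at 166 mm), but round: 68 mm across, 50 mm high. Origin: centre of its underside, z up. Stands on the bench; leave it there.
- hook_seat (a point): lowest point of the hook, on the centre line of its 8 mm bar; moves with the hook, 155 mm above the bench unloaded. z up; +x along the arm to the balance's column 85 mm away; the arm rises 4 mm that way. 27 mm to -x it ends in a tip 15 mm higher. Bring the pan from -x, its x along the arm, peak some 35 mm above the seat, then over it and down. Hung, the pan's origin is 103 mm below this point.
- hook (a joint): how far the sprung hook of the bolted-down bench balance (grey, foot 100 x 90 mm, lower than the hook) is pulled straight down, m: 0 unloaded, about 0.001 with the pan hanging, 0.010 takes about 6 N, hard stop at 0.025 (spring 0.5 N per mm).

How it is judged:
By the outcome, as a careful person would: the job done as asked, in the order asked, and still so for the second after the job is handed in, with the robot touching nothing.
It also fails if it takes over 45 s, if anything falls off the work surface, if the arm or the gripper's body presses on something with over 40 N, if the wrist force passes 120 N, or if a joint passes its speed limit or range.

## Working session

There is one attempt and no reset: what is moved stays moved. The work goes in short steps, Python scripts to look and compute and a tool call to move; the robot and the scene stay as the last step left them, time stands still between calls to the robot, and variables do not carry over. Pictures are saved under pics/ and viewed, at most 13 in all, crops included, and the job is handed in when it is done.

```bash
ls; mkdir -p pics; cat > h.py <<'E'
import numpy as np, cv2
from station import ctrl
def snap(n,f):
    c=ctrl.camera(n); cv2.imwrite('pics/'+f,c['pixels']); np.save('pics/'+f[:-4]+'.npy',c,allow_pickle=True); return c
def load(f): return np.load('pics/'+f+'.npy',allow_pickle=True).item()
def ray(c,u,v):
    K=np.array([[c['fx'],0,c['cx']],[0,c['fy'],c['cy']],[0,0,1.]])
    p=cv2.undistortPoints(np.array([[[u,v]]],float),K,np.array([c['k1'],0,0,0.]))[0,0]
    E=np.array(c['extrinsics']); d=E[:3,:3]@np.array([p[0],-p[1],-1]); return E[:3,3],d/np.linalg.norm(d)
def plane(c,u,v,z):
    o,d=ray(c,u,v); return o+d*(z-o[2])/d[2]
def tri(a,b):
    (o,d),(p,e)=a,b
    s=np.linalg.lstsq(np.c_[d,-e],p-o,rcond=None)[0]; A=o+d*s[0];B=p+e*s[1]
    return (A+B)/2,np.linalg.norm(A-B)
def proj(c,P):
    E=np.array(c['extrinsics']); q=E[:3,:3].T@(np.array(P,float)-E[:3,3]); x,y=q[0]/-q[2],-q[1]/-q[2]
    k=1+c['k1']*(x*x+y*y); return np.round([c['fx']*x*k+c['cx'],c['fy']*y*k+c['cy']],1)
E
python3 - <<'E'
from h import *
a=snap('side','s0.png');b=snap('top','t0.png')
for c in(a,b): print(np.round(c['extrinsics'],3),c['fx'],c['k1'])
print(ctrl.tip_extent,ctrl.get_obs())
E
```

```text
pics
station.py
[[-0.933 -0.313  0.18   0.713]
 [ 0.361 -0.809  0.464  0.506]
 [ 0.     0.498  0.867  1.051]
 [ 0.     0.     0.     1.   ]] 418.73112625911915 -0.10880862889609513
[[-0.022  0.994 -0.107  0.439]
 [-1.    -0.024 -0.015  0.007]
 [-0.017  0.106  0.994  1.048]
 [ 0.     0.     0.     1.   ]] 374.9558788677284 -0.04262105285105326
0.022 {'time_s': 0.1, 'qpos': array([-1.18461639e+00,  3.00387374e-01,  1.52152736e+00,  1.00341332e-05,
        1.32065679e+00, -6.65998235e-02]), 'joint_vel': array([ 0.00070343, -0.00131982, -0.00255688, -0.00080798,  0.00148912,
       -0.00155541]), 'tau': array([ 1.07269141e-03, -5.32644439e+01, -3.53284657e+01,  7.09510082e-02,
        2.34655361e-02, -8.04664000e-05]), 'ee_pos': array([ 0.24052869, -0.49438801,  0.22695496]), 'eef_rot': array([-3.14061660e+00, -7.48420825e-05,  4.52777239e-01]), 'force': array([ 0.23826446, -0.4482588 , -0.1451441 ]), 'moment': array([-0.02974047, -0.00144342, -0.01592106]), 'grip_force': 0.0, 'grip_width': 0.09403739750824179}
```

View pics/s0.png

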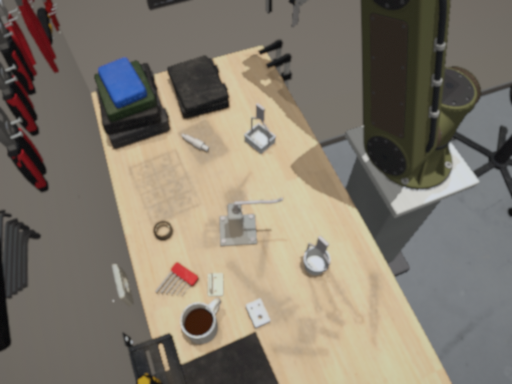

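View pics/t0.png

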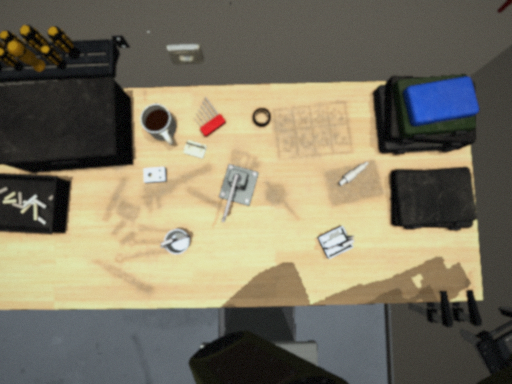

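Side view: pan at (259,137), hook arm ending near (281,200), cup at (316,260). Top view: pan at (335,241), balance at (238,186) with its hook toward (226,220), cup at (176,240). I'll enlarge these areas.

```bash
python3 - <<'E'
from h import *
s=load('s0')['pixels'];t=load('t0')['pixels']
def cr(im,u,v):
    x=cv2.resize(im[v:v+50,u:u+66],None,fx=6,fy=6,interpolation=cv2.INTER_CUBIC)
    for i in range(0,66,10): cv2.putText(x,str(u+i),(i*6,8),0,.3,(0,0,255)); x[::4,i*6]=(0,0,255)
    for i in range(0,50,10): cv2.putText(x,str(v+i),(0,i*6+8),0,.3,(0,0,255)); x[i*6,::4]=(0,0,255)
    return x
o=np.vstack([np.hstack([cr(s,226,104),cr(s,222,190)]),np.hstack([cr(t,305,215),cr(t,205,175)])])
cv2.imwrite('pics/c0.png',o);print(o.shape)
E
```

```text
(600, 792, 3)
```

View pics/c0.png

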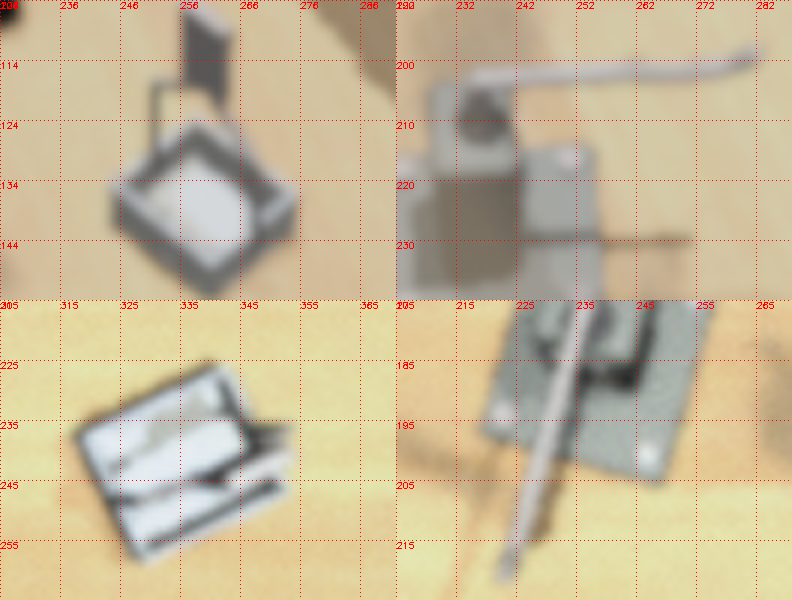

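```bash
python3 - <<'E'
from h import *
s=load('s0');t=load('t0')
C={k:plane(t,*p,.034) for k,p in dict(l=(317.7,237),t=(340.5,225.5),b=(328,257.5)).items()}
for k in C: print(k,C[k].round(4))
cen=(C['t']+C['b'])/2; ydir=C['t']-C['l'];xdir=C['b']-C['l']
print('pan',cen.round(4),np.linalg.norm(ydir),np.linalg.norm(xdir),'yaw of y',np.degrees(np.arctan2(*ydir[1::-1])),'x',np.degrees(np.arctan2(*xdir[1::-1])))
for q in((244.5,136),(275,137),(258,123)): print('side rim',plane(s,*q,.034).round(4))
# tab top in side: (256,104.5),(264.5,109)
print('tab top side',[plane(s,*q,.166).round(4) for q in((256.5,104.7),(264.3,108.7))])
print('tab top top', [plane(t,*q,.166).round(4) for q in((353,237),(352,246))])
print('tip',tri(ray(s,281.3,199),ray(t,223.3,218.8)))
for z in(.155,.159): print([plane(t,*q,z).round(4) for q in((226.5,209),(229,200),(232,190),(235,180))])
print('seat-side',[plane(s,*q,.157).round(4) for q in((273,201.8),(262,201.8),(252,202.2),(240,203))])
f=[plane(t,*q,.01) for q in((219,197.5),(249.5,205.5))];print('foot',[x.round(4) for x in f],np.degrees(np.arctan2(*(f[1]-f[0])[1::-1])))
print('cup',plane(t,177,241,.05).round(3))
E
```

```text
l [ 0.4351 -0.1664  0.034 ]
t [ 0.4644 -0.2291  0.034 ]
b [ 0.3799 -0.1917  0.034 ]
pan [ 0.4222 -0.2104  0.034 ] 0.06925421649561776 0.06073287637128147 yaw of y -64.93645771848838 x -155.33465113144302
side rim [ 0.4677 -0.2265  0.034 ]
side rim [ 0.3829 -0.1897  0.034 ]
side rim [ 0.4113 -0.2585  0.034 ]
tab top side [array([ 0.4308, -0.2212,  0.166 ]), array([ 0.416 , -0.1999,  0.166 ])]
tab top top [array([ 0.4336, -0.2264,  0.166 ]), array([ 0.4128, -0.2231,  0.166 ])]
tip (array([0.48275518, 0.07678112, 0.1642813 ]), np.float64(0.0015362830603960606))
[array([0.5071, 0.0691, 0.155 ]), array([0.5286, 0.0628, 0.155 ]), array([0.5526, 0.0551, 0.155 ]), array([0.5767, 0.0474, 0.155 ])]
[array([0.5068, 0.0688, 0.159 ]), array([0.5282, 0.0625, 0.159 ]), array([0.5521, 0.0549, 0.159 ]), array([0.5761, 0.0473, 0.159 ])]
seat-side [array([0.502 , 0.0735, 0.157 ]), array([0.5268, 0.0639, 0.157 ]), array([0.5498, 0.0562, 0.157 ]), array([0.5777, 0.0478, 0.157 ])]
foot [array([0.5508, 0.0996, 0.01  ]), array([0.5264, 0.0151, 0.01  ])] -106.09335737451495
cup [0.433 0.21  0.05 ]
```

Pan is at about (0.424, -0.210) with its x axis at yaw 25°. The hook seat is at about (0.5085, 0.069), arm yaw -17.3°. Next I move above the pan and turn to yaw 115°.

The manual's scale: shifts go in shares of 50 mm and turns go in shares of 90 degrees. Converting my numbers, 0.029 m is 0.58, -0.0175 m is -0.35.

Request:
shift_gripper --segments '{"steps":[[0.58,-0.35,0,0,0,0],[0.58,-0.35,0,0,0,0],[0.58,-0.35,0,0,0,0],[0.58,-0.35,0,0,0,0],[0.58,-0.35,0,0,0,0],[0.58,-0.35,0,0,0,0],[0.58,-0.35,0,0,0,0],[0.58,-0.35,0,0,0,0],[0.58,-0.35,0,0,0,0],[0.58,-0.35,0,0,0,0]]}'

```text
time_s: 1.1
ee_pos: [0.4253, -0.209, 0.2273]
eef_rot: [-3.141, 0.0, 0.453]
force: [0.6, -0.4, 0.3]
grip_width: 0.0941
grip_force: 0.0
```

Request:
shift_gripper --segments '{"steps":[[0,0,0,0,0,-0.0955],[0,0,0,0,0,-0.0955],[0,0,0,0,0,-0.0955],[0,0,0,0,0,-0.0955],[0,0,0,0,0,-0.0955],[0,0,0,0,0,-0.0955],[0,0,0,0,0,-0.0955],[0,0,0,0,0,-0.0955],[0,0,0,0,0,-0.0955],[0,0,0,0,0,-0.0955]]}'

```text
time_s: 2.1
ee_pos: [0.4247, -0.2102, 0.2272]
eef_rot: [-3.141, -0.001, 1.959]
force: [0.2, 0.2, 0.3]
grip_width: 0.0936
grip_force: 0.0
```

Request:
shift_gripper --segments '{"steps":[[0,0,0,0,0,-0.035],[0,0,0,0,0,0],[0,0,0,0,0,0]]}'

```text
time_s: 2.4
ee_pos: [0.4248, -0.2103, 0.2273]
eef_rot: [-3.141, -0.0, 2.006]
force: [-0.4, 0.1, -0.1]
grip_width: 0.094
grip_force: 0.0
```

```bash
python3 - <<'E'
from h import *
w=snap('wrist','w1.png'); print(ctrl.get_obs()['qpos'].round(3))
print([proj(w,p) for p in((.424,-.21,.166),(.4677,-.2265,.034),(.3829,-.1897,.034))])
E
```

```text
[-0.537  0.13   1.728  0.     1.284 -0.972]
[array([257.5, 211.1]), array([281.7, 200.2]), array([235.9, 149.8])]
```

View pics/w1.png

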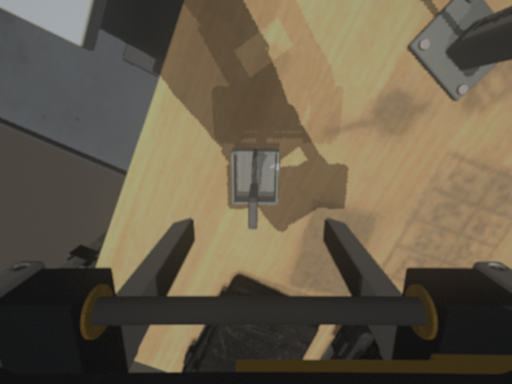

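The wrist view shows the pan rim at columns 231–279, rows 149–205. The tab is at columns 249–257 down to row 228, square to the fingers.

```bash
python3 - <<'E'
from h import *
w=load('w1'); g=w['pixels'][140:235,220:295]
cv2.imwrite('pics/w1c.png',cv2.resize(g,None,fx=6,fy=6,interpolation=cv2.INTER_CUBIC))
c=[plane(w,*p,.034) for p in((231,150),(279,150),(231,205.5),(278.5,205.5))]
print([x.round(4) for x in c],np.mean(c,0).round(4))
print('tab',plane(w,253,228,.166).round(4))
E
```

```text
[array([ 0.3773, -0.1927,  0.034 ]), array([ 0.434 , -0.1663,  0.034 ]), array([ 0.4076, -0.263 ,  0.034 ]), array([ 0.4672, -0.2353,  0.034 ])] [ 0.4215 -0.2143  0.034 ]
tab [ 0.4271 -0.2261  0.166 ]
```

View pics/w1c.png

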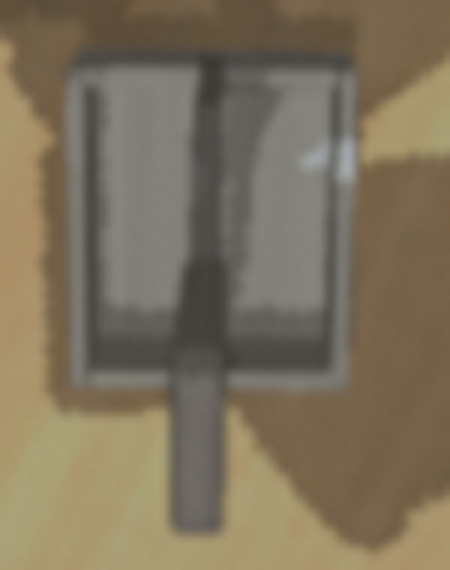

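```bash
python3 - <<'E'
from h import *
w=load('w1'); 
p=plane(w,252.8,213,.166);o=ctrl.get_obs()
y=o['eef_rot'][2];d=p-o['ee_pos'];print(p,'tool dx dy',d[0]*np.cos(y)+d[1]*np.sin(y),d[0]*np.sin(y)-d[1]*np.cos(y))
c=[plane(w,*q,.034) for q in((231,150),(279,150),(231,205.5),(278.5,205.5))]
for a,b in((0,1),(2,3),(2,0),(3,1)): e=c[b]-c[a];print(np.degrees(np.arctan2(e[1],e[0])))
E
```

```text
[ 0.4210629 -0.2132894  0.166    ] tool dx dy -0.0011497187211070925 -0.004632903756048312
24.954529187127708
24.956383382382697
113.29274469451634
115.6555821288919
```

To row units: 0.02 m is 0.4, 0.014 m is 0.28.

Request:
shift_gripper --segments '{"steps":[[0,-0.07,0.28,0,0,0],[0,0,0.4,0,0,0],[0,0,0.4,0,0,0],[0,0,0.4,0,0,0],[0,0,0,0,0,0],[0,0,0,0,0,0]]}'

```text
time_s: 3.05
ee_pos: [0.4218, -0.2119, 0.1539]
eef_rot: [-3.142, -0.0, 2.007]
force: [-0.0, -0.6, -0.4]
grip_width: 0.094
grip_force: 0.0
```

Request:
shift_gripper --segments '{"steps":[[0,0,0,0,0,0],[0,0,0,0,0,0],[0,0,0,0,0,0],[0,0,0,0,0,0],[0,0,0,0,0,0],[0,0,0,0,0,0],[0,0,0,0,0,0],[0,0,0,0,0,0]]}' --jaw 0 --clamp_n 25

```text
time_s: 3.85
ee_pos: [0.4216, -0.2118, 0.1534]
eef_rot: [-3.142, -0.0, 2.008]
force: [-0.1, -1.2, -0.5]
grip_width: 0.0335
grip_force: 0.0
```

Request:
shift_gripper --segments '{"steps":[[0,0,0,0,0,0],[0,0,0,0,0,0],[0,0,0,0,0,0],[0,0,0,0,0,0],[0,0,0,0,0,0],[0,0,0,0,0,0]]}'

```text
time_s: 4.45
ee_pos: [0.4216, -0.2118, 0.1534]
eef_rot: [-3.142, -0.0, 2.008]
force: [-0.4, -0.8, 0.2]
grip_width: 0.0079
grip_force: 25.0
```

Request:
shift_gripper --segments '{"steps":[[0,0,-0.4,0,0,0],[0,0,-0.6,0,0,0],[0,0,-0.6,0,0,0],[0,0,-0.6,0,0,0],[0,0,0,0,0,0],[0,0,0,0,0,0],[0,0,0,0,0,0]]}'

```text
time_s: 5.15
ee_pos: [0.4213, -0.2116, 0.2622]
eef_rot: [-3.14, -0.002, 2.008]
force: [0.3, -0.4, -1.0]
grip_width: 0.0079
grip_force: 25.0
```

```bash
python3 -c "
from h import *
w=snap('wrist','w2.png');s=snap('side','s2.png')
x=np.hstack([cv2.resize(s['pixels'][80:230,210:310],(400,600),interpolation=2),cv2.resize(w['pixels'],(400,300))[:,:] if 0 else np.vstack([cv2.resize(w['pixels'],(400,300)),np.zeros((300,400,3),np.uint8)])])
cv2.imwrite('pics/c2.png',x)"
```

```text
(no output)
```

View pics/c2.png

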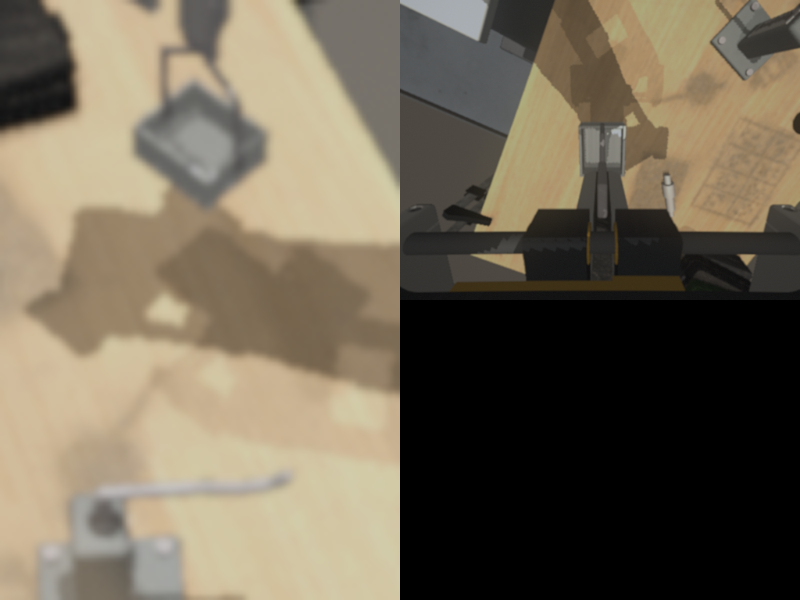

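The pan is held level and centred. Next I turn to yaw 72.7° and move to a point 80 mm before the seat.

To row units: 0.124 rad / 1.5708 = 0.0789.

Request:
shift_gripper --segments '{"steps":[[0,0,0,0,0,0.0783],[0,0,0,0,0,0.0783],[0,0,0,0,0,0.0783],[0,0,0,0,0,0.0783],[0,0,0,0,0,0.0783],[0,0,0,0,0,0.0789],[0,0,0,0,0,0]]}'

```text
time_s: 5.95
ee_pos: [0.4215, -0.2117, 0.2627]
eef_rot: [-3.14, -0.0, 1.267]
force: [-0.0, -0.2, -1.4]
grip_width: 0.0083
grip_force: 25.0
```

Request:
shift_gripper --segments '{"steps":[[0.4,-0.11,0,0,0,0],[0.66,-0.18,0,0,0,0],[0.66,-0.18,0,0,0,0],[0.66,-0.18,0,0,0,0],[0.66,-0.18,0,0,0,0],[0.66,-0.18,0,0,0,0],[0.66,-0.18,0,0,0,0],[0.66,-0.18,0,0,0,0],[0.54,-0.14,0,0,0,0],[0.32,-0.08,0,0,0,0]]}'

```text
time_s: 6.95
ee_pos: [0.4329, 0.0943, 0.263]
eef_rot: [-3.141, 0.0, 1.275]
force: [0.9, 1.2, -0.4]
grip_width: 0.0076
grip_force: 25.0
```

Request:
shift_gripper --segments '{"steps":[[0,0,0,0,0,0],[0,0,0.26,0,0,0],[0,0,0.27,0,0,0],[0,0,0,0,0,0],[0,0,0,0,0,0],[0,0,0,0,0,0]]}'

```text
time_s: 7.55
ee_pos: [0.4335, 0.0922, 0.2376]
eef_rot: [3.141, -0.0, 1.269]
force: [-0.2, 0.5, -1.2]
grip_width: 0.0078
grip_force: 25.0
```

```bash
python3 -c "
from h import *
w=snap('wrist','w3.png');s=snap('side','s3.png')
x=np.hstack([cv2.resize(s['pixels'][130:250,210:310],(500,600),interpolation=2),np.vstack([cv2.resize(w['pixels'][130:280,170:320],(300,300),interpolation=2),cv2.resize(w['pixels'],(300,225)),np.zeros((75,300,3),np.uint8)])])
cv2.imwrite('pics/c3.png',x)
p=(.5085,.069,.155);print(proj(w,p),proj(s,p),proj(w,(.4828,.0768,.17)),proj(s,(.4828,.0768,.17)))"
```

```text
[342.  203.7] [269.8 201.5] [316.8 209.4] [281.1 197.8]
```

View pics/c3.png

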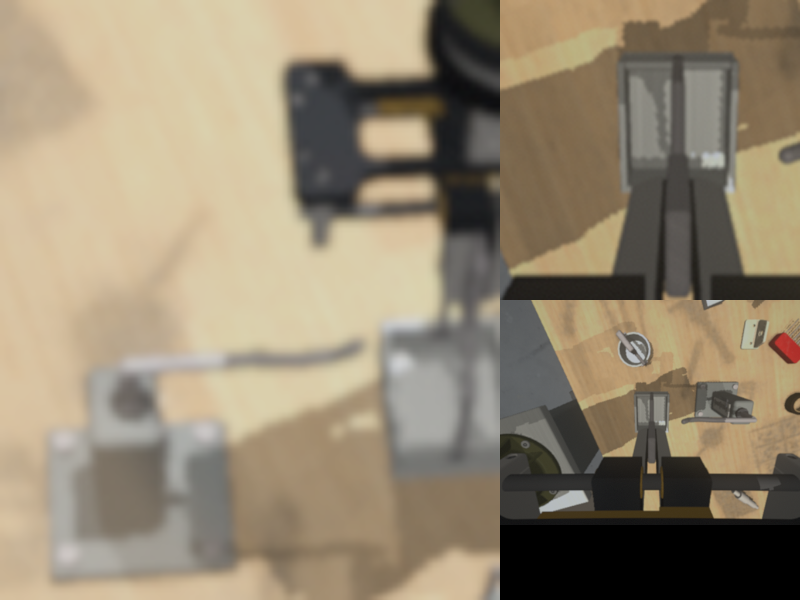

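The wrist view shows the pan rim at (229–288, 158) down to row 225. The hook tip is near (315,206), with the arm running right along row 206. I'll zoom in to align these within one view.

```bash
python3 -c "
from h import *
w=load('w3')['pixels'][145:245,220:440]
x=cv2.resize(w,None,fx=3.6,fy=3.6,interpolation=2)
x=cv2.convertScaleAbs(x,alpha=1.5,beta=10)
for i in range(0,220,20): cv2.putText(x,str(220+i),(int(i*3.6),8),0,.3,(0,0,255)); x[::6,int(i*3.6)]=(0,0,255)
for i in range(0,100,10): cv2.putText(x,str(145+i),(0,int(i*3.6)+8),0,.3,(0,0,255)); x[int(i*3.6),::6]=(0,0,255)
cv2.imwrite('pics/c4.png',x)"
```

```text
(no output)
```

View pics/c4.png

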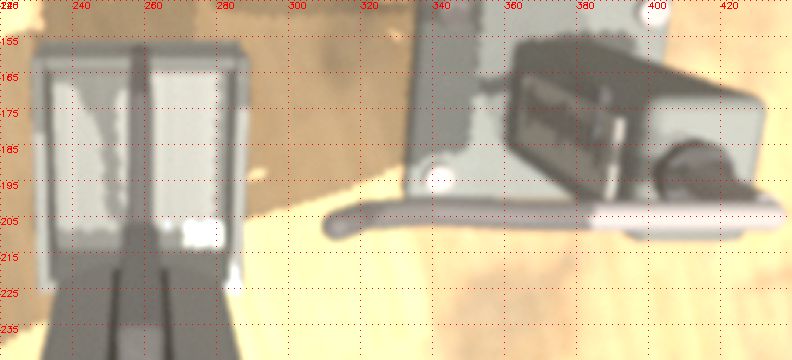

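```bash
python3 -c "
from h import *
w=load('w3');o=ctrl.get_obs();y=o['eef_rot'][2];p0=o['ee_pos']
def T(n,u,v,z):
    d=plane(w,u,v,z)-p0; print(n,(p0+d).round(4),'tool',np.round([d[0]*np.cos(y)+d[1]*np.sin(y),d[0]*np.sin(y)-d[1]*np.cos(y)],4))
T('tip',313,206.7,.168)
T('a340',340,204.3,.155)
T('a360',360,204.2,.156)
T('a380',380,204,.157)
T('a420',420,204.7,.159)
z=.118
for q in((229,157),(288.5,157),(230.5,225),(286.5,225)):T('rim',*q,z)
p=tri(ray(load('s3'),281.5,199),ray(w,313,206.7));print(p)
s=load('s3')
for q in((273,201.8),(262,201.8),(252,202.2),(240,203)):
  d=plane(s,*q,.157)-p0; print('side',np.round([d[0]*np.cos(y)+d[1]*np.sin(y),d[0]*np.sin(y)-d[1]*np.cos(y)],4))
t=load('t0')
for q in((226.5,209),(229,200),(232,190),(235,180)):
  d=plane(t,*q,.157)-p0; print('top',np.round([d[0]*np.cos(y)+d[1]*np.sin(y),d[0]*np.sin(y)-d[1]*np.cos(y)],4))
"
```

```text
tip [0.4804 0.0795 0.168 ] tool [0.0016 0.0487]
a340 [0.5066 0.069  0.155 ] tool [-0.0006  0.0768]
a360 [0.5243 0.064  0.156 ] tool [-0.0001  0.0952]
a380 [0.5418 0.0591 0.157 ] tool [0.0005 0.1133]
a420 [0.576  0.0485 0.159 ] tool [0.0005 0.1492]
rim [0.4155 0.1382 0.118 ] tool [ 0.0384 -0.0307]
rim [0.4744 0.1199 0.118 ] tool [0.0384 0.031 ]
rim [0.3922 0.0656 0.118 ] tool [-0.0378 -0.0313]
rim [0.4519 0.047  0.118 ] tool [-0.0378  0.0312]
(array([0.48105071, 0.07672009, 0.16218927]), np.float64(0.0007437754530979696))
side [0.0023 0.0711]
side [0.0006 0.0976]
side [0.     0.1219]
side [0.0003 0.151 ]
top [-0.0005  0.0772]
top [-0.0002  0.0996]
top [-0.0003  0.1247]
top [-0.0005  0.1499]
```

Pan and arm are aligned laterally within 0.5 mm, and the seat is about 77.5 mm ahead along tool y. Next I thread the bail over the hook.

To row units: 0.015 m is 0.3, 0.0125 m is 0.25.

Request:
shift_gripper --segments '{"steps":[[0,0.2,0,0,0,0],[0,0.3,0,0,0,0],[0,0.3,0,0,0,0],[0,0.3,0,0,0,0],[0,0.25,0,0,0,0],[0,0.2,0,0,0,0],[0,0,0,0,0,0],[0,0,0,0,0,0],[0,0,0,0,0,0]]}'

```text
time_s: 8.55
ee_pos: [0.5069, 0.0696, 0.237]
eef_rot: [-3.142, -0.0, 1.269]
force: [-0.4, -0.4, -0.8]
grip_width: 0.008
grip_force: 25.0
```

```bash
python3 -c "
from h import *
w=snap('wrist','w5.png');s=snap('side','s5.png')
x=np.hstack([cv2.resize(s['pixels'][140:260,220:320],(500,600),interpolation=2),np.vstack([cv2.resize(w['pixels'][130:280,190:340],(300,300),interpolation=2),cv2.resize(w['pixels'],(300,225)),np.zeros((75,300,3),np.uint8)])])
cv2.imwrite('pics/c5.png',x)"
```

```text
(no output)
```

View pics/c5.png

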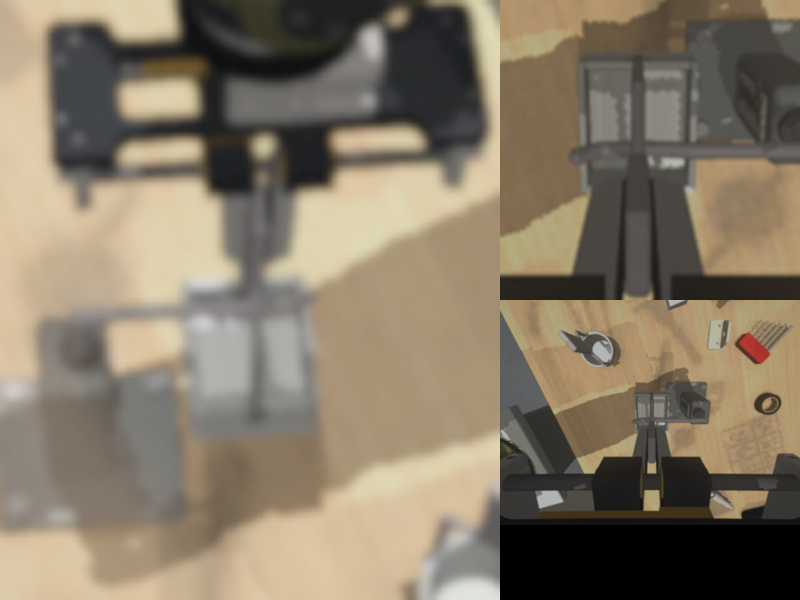

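The bail is threaded: the tip emerges on the -x side of the wire and the peak is over the seat. Lowering to first contact.

To row units: 0.008 m is 0.16, 0.007 m is 0.14.

Request:
shift_gripper --segments '{"steps":[[0,0,0.16,0,0,0],[0,0,0.16,0,0,0],[0,0,0.14,0,0,0],[0,0,0.1,0,0,0],[0,0,0,0,0,0],[0,0,0,0,0,0]]}'

```text
time_s: 9.25
ee_pos: [0.5072, 0.0695, 0.209]
eef_rot: [-3.142, -0.0, 1.269]
force: [-0.4, 0.4, -1.0]
grip_width: 0.008
grip_force: 25.0
```

Request:
shift_gripper --segments '{"steps":[[0,0,0.04,0,0,0],[0,0,0.04,0,0,0],[0,0,0,0,0,0],[0,0,0,0,0,0],[0,0,0,0,0,0]]}'

```text
time_s: 9.75
ee_pos: [0.5073, 0.0695, 0.2051]
eef_rot: [3.141, -0.0, 1.269]
force: [-0.4, 0.8, 0.7]
grip_width: 0.008
grip_force: 25.0
```

To row units: 0.002 m is 0.04.

Request:
shift_gripper --segments '{"steps":[[0,0,0.04,0,0,0],[0,0,0.04,0,0,0],[0,0,0.04,0,0,0],[0,0,0,0,0,0],[0,0,0,0,0,0]]}'

```text
time_s: 10.25
ee_pos: [0.5073, 0.0695, 0.1991]
eef_rot: [3.141, -0.0, 1.269]
force: [0.8, 0.6, 3.8]
grip_width: 0.0076
grip_force: 25.0
```

Request:
shift_gripper --segments '{"steps":[[0,0,0.04,0,0,0],[0,0,0.04,0,0,0],[0,0,0,0,0,0],[0,0,0,0,0,0],[0,0,0,0,0,0],[0,0,0,0,0,0]]}'

```text
time_s: 10.85
ee_pos: [0.5073, 0.0695, 0.1951]
eef_rot: [3.141, -0.0, 1.269]
force: [0.5, 1.5, 5.6]
grip_width: 0.008
grip_force: 25.0
```

```bash
python3 -c "
from h import *
for i in range(3): s=snap('side','s6.png');print(ctrl.get_obs()['force'].round(2))
x=np.hstack([cv2.resize(load(n)['pixels'][190:250,230:300],(390,334),interpolation=2) for n in('s5','s6')])
cv2.imwrite('pics/c6.png',x)"
```

```text
[1.46 2.16 4.97]
[0.74 1.31 4.63]
[1.03 0.88 5.56]
```

View pics/c6.png

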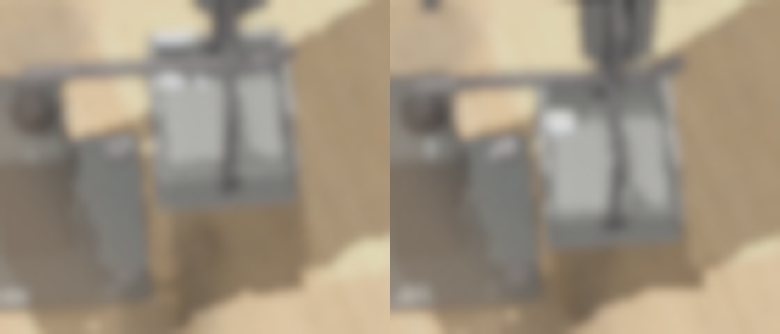

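The tug took about 6 N at about 10 mm, and the arm visibly dropped with the pan, so the hook holds. Easing back up.

To row units: -0.002 m is -0.04, -0.0015 m is -0.03.

Request:
shift_gripper --segments '{"steps":[[0,0,-0.04,0,0,0],[0,0,-0.04,0,0,0],[0,0,-0.04,0,0,0],[0,0,-0.04,0,0,0],[0,0,-0.03,0,0,0],[0,0,-0.02,0,0,0],[0,0,0,0,0,0],[0,0,0,0,0,0],[0,0,0,0,0,0],[0,0,0,0,0,0]]}'

```text
time_s: 12.0
ee_pos: [0.5071, 0.0695, 0.2053]
eef_rot: [-3.141, 0.0, 1.269]
force: [1.9, 2.2, 0.9]
grip_width: 0.0075
grip_force: 25.0
```

```bash
python3 -c "
from h import *
f=[]
for i in range(12): ctrl.camera('top');f.append(ctrl.get_obs()['force'])
print(np.mean(f,0).round(2),np.std(f,0).round(2))"
```

```text
[0.31 1.55 0.2 ] [0.34 0.69 0.47]
```

Vertical force is about zero, so the hook carries the pan. Releasing.

Request:
shift_gripper --segments '{"steps":[[0,0,0,0,0,0],[0,0,0,0,0,0],[0,0,0,0,0,0],[0,0,0,0,0,0],[0,0,0,0,0,0],[0,0,0,0,0,0],[0,0,0,0,0,0],[0,0,0,0,0,0],[0,0,0,0,0,0],[0,0,0,0,0,0]]}' --jaw 0.04

```text
time_s: 13.6
ee_pos: [0.5072, 0.0695, 0.2054]
eef_rot: [-3.142, -0.0, 1.269]
force: [-0.0, -0.2, -0.2]
grip_width: 0.0401
grip_force: 0.0
```

Request:
shift_gripper --segments '{"steps":[[0,0,-0.1,0,0,0],[0,0,-0.2,0,0,0],[0,0,-0.3,0,0,0],[0,0,-0.4,0,0,0],[0,0,-0.6,0,0,0],[0,0,-0.6,0,0,0],[0,0,-0.2,0,0,0],[0,0,0,0,0,0],[0,0,0,0,0,0],[0,0,0,0,0,0]]}'

```text
time_s: 14.6
ee_pos: [0.5069, 0.0694, 0.324]
eef_rot: [-3.139, 0.001, 1.269]
force: [0.1, 0.9, -0.4]
grip_width: 0.0399
grip_force: 0.0
```

Request:
shift_gripper --segments '{"steps":[[0,0,0,0,0,0],[0,0,0,0,0,0],[0,0,0,0,0,0],[0,0,0,0,0,0],[0,0,0,0,0,0],[0,0,0,0,0,0],[0,0,0,0,0,0],[0,0,0,0,0,0],[0,0,0,0,0,0],[0,0,0,0,0,0]]}'

```text
time_s: 15.6
ee_pos: [0.5072, 0.0695, 0.3254]
eef_rot: [3.142, 0.0, 1.269]
force: [0.5, -0.4, 0.3]
grip_width: 0.0403
grip_force: 0.0
```

```bash
python3 -c "
from h import *
import time
a=snap('side','a.png');w=snap('wrist','w7.png')
for i in range(5):ctrl.camera('top')
b=snap('side','s7.png')
d=cv2.absdiff(a['pixels'],b['pixels'])[150:250,220:300];print(d.mean(),d.max())
x=np.hstack([cv2.resize(b['pixels'][180:260,220:300],(500,500),interpolation=2),np.vstack([cv2.resize(w['pixels'],(300,225)),cv2.resize(w['pixels'][130:280,190:340],(300,275),interpolation=2)])])
cv2.imwrite('pics/c7.png',x)"
```

```text
0.23120833333333332 5
```

View pics/c7.png

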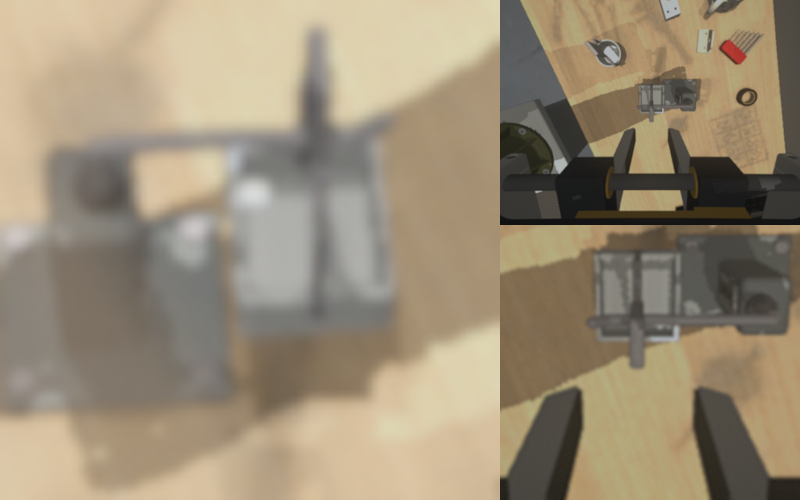

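The pan hangs upright and still on the hook, the gripper is clear above it, and the cup is still standing.

```bash
python3 -c "
from station import ctrl
print(ctrl.hand_in())"
```

```text
the job is handed in; nothing more can be done
None
```

The pan is hanging still on the balance hook. I tugged it down about 10 mm (roughly 6 N) before easing it back up and letting go; the cup was not touched, and the job is handed in at about 16 s of the 45 s limit.

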